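Grease the pulley-side bearing of the polishing arbor

ROBOT

A 6-joint arm with a two-finger parallel gripper is mounted at the origin on the work surface. World frame = base frame: x ahead of the robot, y to its left, z up, the work surface at z = 0. Lengths are in mm, angles in rad, forces in N, time in s.
With the tool pointing down it reaches from about 275 to 850 mm from the base axis. Payload 5.2 kg.
Tool frame: the origin (TCP) lies at the very end of the fingers, on their centre line; the grasp point (between the pads) lies behind it (hold_point_z is the z of the grasp point in the tool frame, in mm); z points along the fingers, y is the line along which they close (so a half turn about z gives the same grasp; the last joint's range is limited). The gripper opens to 85 mm and grips with 20 to 120 N. Pads are 22 mm wide; open, the fingers measure 114 mm over their backs; the gripper's body (76 mm by 85 mm) begins 54 mm behind the grasp point. The pads swing forward as they close: fully open they stand 13 mm farther back than shut.
Start: joints at [1.01, 0.259, 1.535, -0, 1.348, -0.203], TCP at [192.596, 515.181, 202.21] pointing down, gripper open.
Joint ranges: [-3.14, 3.14], [-0.91, 2.08], [0.19, 2.58], [-1.22, 4.36], [0.22, 2.71], [-3.12, 3.12]. Speed limits (rad/s): [2.57, 2.57, 3.14, 3.14, 3.14, 3.14].

INTERFACE

Orientations are given as [roll, pitch, yaw] about the fixed x, y, z axes, in that order (R = Rz(yaw) Ry(pitch) Rx(roll)).
In Python, from rig import movep, move_linear, move_j, move_gripper, wait, solve_ik, read_state, grab_frame, camera_params, PlanningError, job_done, look_for, silhouettes, hold_point_z gives the robot as it stands. Calls block until the motion is done:
- movep(position, orientation): joint-space move of the TCP to a pose.
- move_linear(position, rot=None, feed=150, until_force=None): straight line of the TCP; rot=None keeps the orientation; feed is the mean speed in mm/s. With until_force (N) it stops when the force on the tool has changed by that much, and returns True; else False.
- move_j(angles): joint-space move.
- move_gripper(opening, strength=None): finger opening in mm; strength is the grip in N (None keeps the last); returns when the fingers have stopped.
- wait(seconds).
- solve_ik(position, orientation): joint angles nearest the present ones, or None.
- read_state(): the state.
- grab_frame(name): name is "side" or "top"; returns (picture, depth): 400x640x3 uint8, red, green, blue; 400x640 float32, mm along the optical axis (not along the pixel's ray), 0 where there is no reading.
- camera_params(name): a dict with "fx", "fy", "cx", "cy" (pixels), "cam_to_world" (4x4, takes a point from camera to world coordinates). Camera axes: x right, y down, z forward; pixel columns grow to the right and rows downward; lengths in mm; the calibration is good to about 2 mm. A picture is of the moment at which its call begins. camera_params takes no time and is no camera call.
A pose or a line that the arm cannot do raises PlanningError and nothing moves.
- job_done(): hands the job in; it is judged then, once.
Trained networks look in the newest picture that a camera, given by its name, has taken for a name from the list of things; names that differ only in an ending like _2 or _b are one class to them, and where a whole thing is asked for, a point or a joint stands for the part that bears it (a point fixed in the world has none). Each returns a list of dicts, best first, with "conf" (0 to 1); they miss things now and then, are a little off and sometimes report something else, mostly with a low value. They report only what shows in the picture. A call takes as long as a camera call.
- look_for(name, camera): "xy" ([column, row] in pixels, amid what is visible of it).
- silhouettes(name, camera): "region" (400x640 bool, what is visible of it) and "xy" ([column, row] in pixels, amid what is visible of it).
The state is a dict: "time": time; "joint_pos": joint angles; "dq": joint speeds; "tau": joint torques, N m; "tcp_pos": TCP position; "eef_rot": TCP orientation; "contact_force": force on the tool from outside, world axes, zero at the start; "ft_torque": the same for the moment, N m; "gripper_width": finger opening in mm; "finger_force": force on a finger pad.
Only numpy, scipy, OpenCV 4.12 (cv2) and the standard library are available. Lean on these libraries where they do the work, as an engineer would, in place of code of your own. Each camera call takes 0.05 s, during which the arm holds its last target. There are 200 camera calls.

TASK

Grease the arbor's bearing that sits beside the belt pulley: pick up the push-type grease gun by its barrel and press its coupler squarely onto that bearing's tilted grease nipple until the coupler snaps over the ball head. Then keep pushing along the nipple so that the gun's sprung plunger is driven in by at least two thirds of its travel, and finish like that, still gripping the gun and holding it pushed in against its spring. Leave the tin, jar, bottle and wrench where they are.

Things in the scene. Friction and masses are not known exactly. Their poses are not given: they have to be found in the camera images.
- gun: Push-type grease gun, loose, 0.54 kg, lying on the bench with its coupler roughly towards the robot. Smooth aluminium barrel 38 mm thick, 130 mm long, between dark steel hexagon ends (44 mm across flats, 18 mm long). Origin: on the axis at mid-barrel (22 mm above the bench as it lies; centre of mass 30 mm ahead); +x along the axis to the coupler. The domed rear ends 96 mm behind the origin.
- plunger (a joint): How far the gun's plunger (12 mm steel tube out of its front, with the coupler on its end) is pushed back into the gun: 0 = fully out, as at rest; 0.020 m = fully in. Its return spring needs about 10 N to start moving and 18 N at full travel.
- coupler_seat (a point): Point on the gun's axis inside the coupler where the nipple's ball centre sits when the coupler is home: 9 mm behind the mouth, 149 mm ahead of the gun's origin with the plunger out; it moves back with the plunger. Four sprung jaws snap over the ball at about 7 N, before the plunger starts to move; the ball first meets them with its centre about 8 mm short of this point.
- arbor: Polishing arbor, fixed: dark wooden beam 150 x 200 x 45 mm, two grey pillow-block bearings 124 mm apart on it, 20 mm shaft along y, 78 mm above the bench. Grooved aluminium pulley (90 mm diameter, 20 wide) on the +y end, 129 mm from the middle; brass wire wheel (115 mm) on the -y end. Origin: middle of the beam's underside; z up. Both nipples lean to +x, away from the robot.
- nipple: Grease nipple of the bearing beside the pulley, the one to grease; fixed. Steel ball head 9 mm in diameter on a 6 mm neck; the hexagon (13 mm) under it begins 10 mm below the ball centre. Origin: centre of the ball, at x 43.4, y 62, z 103 mm in the arbor's frame; +z: outward along the nipple's axis, 30 degrees above the horizontal, towards the arbor's +x. The space beyond it is free.
- nipple_other: The same nipple on the other bearing, beside the wire wheel; not to be greased. Origin at its ball centre (arbor frame x = 43.4, y = -62, z = 103 mm), +z outward.
- tin: Bystander: closed paint tin, 86 mm diameter, 105 mm high; origin at the centre of its underside.
- jar: Bystander: glass jar with steel lid, 68 mm diameter, 95 mm high; origin at the centre of its underside.
- bottle: Bystander: green plastic bottle, 62 mm diameter, 180 mm high; origin at the centre of its underside.
- wrench: Bystander: steel wrench, 190 mm long, lying flat along its x axis; origin under its middle.
- coupler_mouth (a point): Centre of the coupler's open end, on the gun's axis, 158 mm ahead of the gun's origin with the plunger out. The coupler is a steel sleeve 22 mm in diameter and 28 mm long; its mouth is a funnel 18 mm wide narrowing to about 12 mm.

How it is judged (in metres and radians):
On the way, in this order (a step that is already met when the one before it is completed fails the run):
1. the gun is lifted clear of the bench in the fingers (height (world z) of gun above 0.08 m and contact force between gun and the fingers above 1 N), for 0.2 s.
2. the coupler has snapped squarely over the ball of the pulley-side nipple (distance between coupler_seat and nipple below 0.0025 m and angle between the x axis of gun and the z axis of nipple, either way round below 0.14 rad), for 0.1 s.
At the end, for the whole second after the job is handed in: Coupler snapped home on the pulley-side nipple (seat within 2.5 mm of the ball centre, gun within 8 degrees of its axis), plunger held at least 13.3 of its 20 mm in against its spring (over 8 N on the nipple), the gun gripped in the fingers and at rest, through the last second (all of step 2 and value of joint plunger above 0.0133 m and contact force between gun and the fingers above 5 N and contact force between gun and nipple above 8 N and linear speed of gun below 0.02 m/s); the arm keeps its last pose, push and grip.
It fails at once if a bystander is pushed away or tipped (distance of any of tin, jar, bottle, wrench from where it was at the start of the episode above 0.03 m or angle between any of tin, jar, bottle's own z axis and vertical above 0.4 rad).
It also fails if it takes over 45 s, if anything falls off the work surface, if the arm or the gripper's body presses on something with over 40 N, if the wrist force passes 120 N, or if a joint passes its speed limit or range.

## Working session

There is one attempt and no reset: what is moved stays moved. The work goes in short steps, each a Python script; the robot and the scene stay as the last script left them, time stands still between calls to the robot, and variables do not carry over. Pictures are saved under pics/ and viewed, at most 10 in all, crops included, and the job is handed in when it is done.

```bash
ls; mkdir -p pics
cat > h.py <<'E'
import numpy as np, cv2
from rig import *
def cloud(cam, depth):
    p=camera_params(cam); v,u=np.mgrid[0:400,0:640]; d=depth
    P=np.stack([(u-p["cx"])/p["fx"]*d,(v-p["cy"])/p["fy"]*d,d,np.ones_like(d)],-1)
    W=(P@np.array(p["cam_to_world"]).T)[...,:3]; W[d<=0]=np.nan
    return W
E
python3 - <<'E'
from h import *
print(hold_point_z)
for c in("side","top"):
    im,d=grab_frame(c); cv2.imwrite(f"pics/{c}0.png",im[...,::-1]); W=cloud(c,d); np.save(f"{c}0.npy",W)
    print(c,np.round(np.array(camera_params(c)["cam_to_world"]),2).tolist(), camera_params(c)["fx"])
    for n in["gun","coupler_mouth","arbor","nipple","tin","jar","bottle","wrench"]:
        for r in silhouettes(n,c)[:3]:
            m=r["region"]; Q=W[m]; Q=Q[~np.isnan(Q[:,0])]
            print(n,round(r["conf"],2),np.round(r["xy"]),m.sum(),np.round(np.percentile(Q,[2,50,98],axis=0)).tolist() if len(Q) else None)
print(read_state()["time"])
E
```

```text
pics
-18.700000000000003
side [[0.87, -0.27, 0.41, 19.05], [-0.49, -0.46, 0.74, -806.64], [-0.01, -0.84, -0.54, 788.73], [0.0, 0.0, 0.0, 1.0]] 390.13832913336705
gun 0.6 [349. 299.] 1020 [[344.0, -292.0, 5.0], [424.0, -212.0, 37.0], [514.0, -115.0, 46.0]]
coupler_mouth 0.59 [344. 329.] 180 [[339.0, -296.0, 14.0], [356.0, -281.0, 28.0], [387.0, -246.0, 35.0]]
arbor 0.9 [287. 214.] 2899 [[369.0, 58.0, 9.0], [432.0, 161.0, 69.0], [514.0, 331.0, 126.0]]
tin 0.78 [392. 212.] 946 [[683.0, -23.0, 4.0], [707.0, -3.0, 74.0], [755.0, 51.0, 108.0]]
jar 0.61 [354. 184.] 476 [[708.0, 232.0, 4.0], [729.0, 245.0, 60.0], [768.0, 289.0, 98.0]]
bottle 0.73 [264. 166.] 413 [[455.0, 474.0, 42.0], [479.0, 487.0, 98.0], [509.0, 507.0, 178.0]]
wrench 0.65 [391. 213.] 869 [[683.0, -23.0, 10.0], [707.0, -4.0, 76.0], [754.0, 47.0, 108.0]]
wrench 0.56 [454. 284.] 422 [[637.0, -329.0, 1.0], [712.0, -293.0, 8.0], [810.0, -257.0, 11.0]]
top [[-0.01, -1.0, 0.06, 438.59], [-1.0, 0.01, -0.0, 146.71], [0.0, -0.06, -1.0, 1586.66], [0.0, 0.0, 0.0, 1.0]] 485.1249018974042
gun 0.66 [422. 218.] 833 [[350.0, -281.0, 21.0], [443.0, -182.0, 39.0], [518.0, -103.0, 49.0]]
coupler_mouth 0.45 [450. 243.] 92 [[343.0, -287.0, 24.0], [363.0, -268.0, 31.0], [385.0, -244.0, 39.0]]
arbor 0.76 [302. 217.] 3607 [[377.0, 69.0, 41.0], [451.0, 206.0, 57.0], [527.0, 339.0, 128.0]]
tin 0.94 [359. 130.] 734 [[682.0, -11.0, 2.0], [716.0, 28.0, 104.0], [760.0, 65.0, 112.0]]
jar 0.93 [278. 125.] 437 [[708.0, 238.0, 7.0], [733.0, 267.0, 95.0], [769.0, 300.0, 103.0]]
bottle 0.95 [204. 208.] 467 [[456.0, 480.0, 4.0], [482.0, 498.0, 122.0], [512.0, 561.0, 186.0]]
bottle 0.41 [304. 217.] 3579 [[377.0, 67.0, 40.0], [451.0, 204.0, 57.0], [527.0, 338.0, 128.0]]
wrench 0.56 [451. 137.] 407 [[635.0, -326.0, -3.0], [712.0, -288.0, 8.0], [806.0, -251.0, 16.0]]
0.9
```

Run:
```python
import cv2,numpy as np
a=cv2.imread("pics/side0.png")[120:360,200:500];b=cv2.imread("pics/top0.png")[90:290,180:480]
cv2.imwrite("pics/c1.png",cv2.resize(a,None,fx=2.5,fy=2.5,interpolation=cv2.INTER_CUBIC))
cv2.imwrite("pics/c2.png",cv2.resize(b,None,fx=2.6,fy=2.6,interpolation=cv2.INTER_CUBIC))
```

```text
(no output)
```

View pics/c1.png

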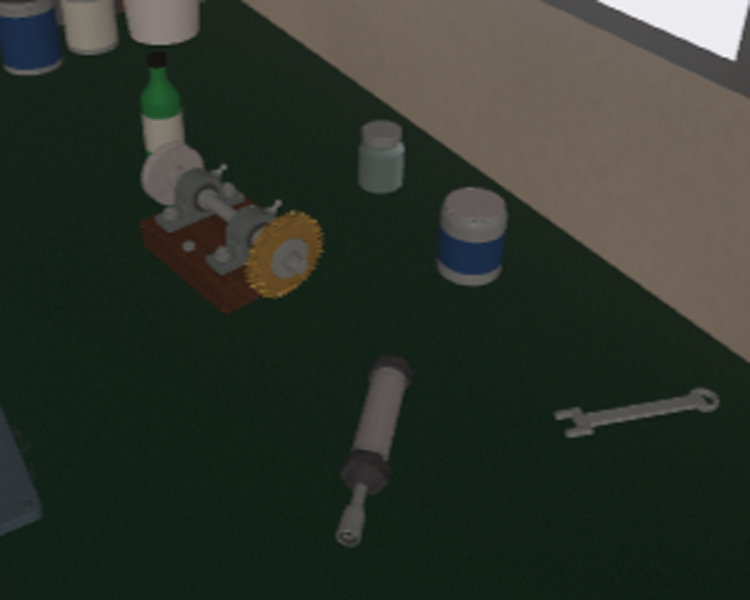

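View pics/c2.png

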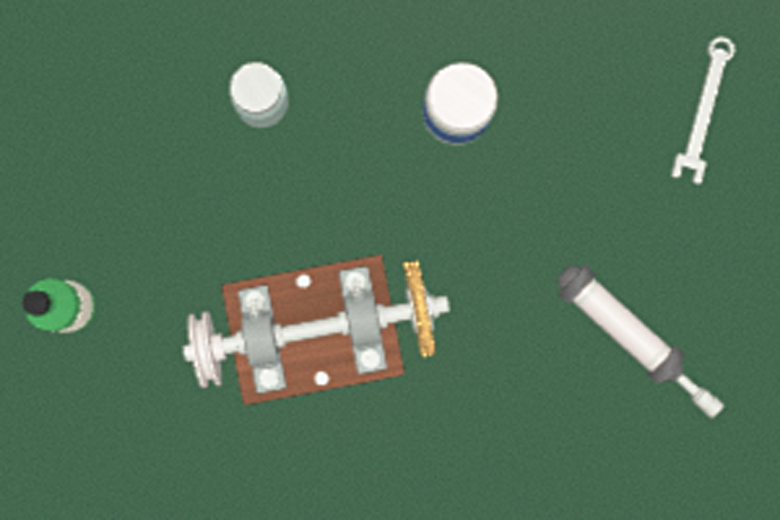

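Side crop: the gun lies at (375,430), with its coupler at (348,538). The nipples stick out at (222,168) on the pulley side and (277,205) on the wheel side, and the pulley is far left. The top crop agrees: the arbor is yawed about +10° and the nipples can barely be seen. Next I'll fit the arbor and gun poses from both views.

```bash
cat >> h.py <<'E'
def toplane(cam,uv,z):
    p=camera_params(cam); T=np.array(p["cam_to_world"]); uv=np.atleast_2d(uv).astype(float)
    r=np.c_[(uv[:,0]-p["cx"])/p["fx"],(uv[:,1]-p["cy"])/p["fy"],np.ones(len(uv))]@T[:3,:3].T
    return T[:3,3]+r*((z-T[2,3])/r[:,2])[:,None]
def proj(cam,P):
    p=camera_params(cam); T=np.linalg.inv(np.array(p["cam_to_world"])); P=np.atleast_2d(P)
    q=P@T[:3,:3].T+T[:3,3]
    return np.c_[p["fx"]*q[:,0]/q[:,2]+p["cx"],p["fy"]*q[:,1]/q[:,2]+p["cy"]]
def tri(uv1,uv2,c1="side",c2="top"):
    from scipy.optimize import least_squares
    s=least_squares(lambda P:np.r_[proj(c1,P)[0]-uv1,proj(c2,P)[0]-uv2],[450,200,60]); return s.x,s.fun
E
python3 - <<'E'
from h import *
for c in("side","top"):
    im,d=grab_frame(c); W=cloud(c,d)
    print(c,"bench z",np.nanmedian(W[300:330,200:330,2]))
    # gun: mask
    g=silhouettes("gun",c)[0]["region"]; k=cv2.dilate(g.astype(np.uint8),np.ones((7,7)))>0
    hsv=cv2.cvtColor(im,cv2.COLOR_RGB2HSV)
    notgreen=~((hsv[...,0]>50)&(hsv[...,0]<95)&(hsv[...,1]>70))
    for nm,m in(("net",g),("col",k&notgreen)):
        v,u=np.nonzero(m); P=toplane(c,np.c_[u,v],22.)[:,:2]
        bright=im[v,u].max(1)
        vx,vy,x0,y0=cv2.fitLine(P.astype(np.float32),cv2.DIST_HUBER,0,.01,.01).ravel()
        a=np.array([vx,vy]); 
        if a[0]>0:a=-a
        s=(P-[x0,y0])@a; t=(P-[x0,y0])@[-a[1],a[0]]
        lo,hi=np.percentile(s,[.3,99.7]); print("gun",nm,m.sum(),"len",hi-lo,"org",np.array([x0,y0])+a*((lo+hi)/2-31),np.degrees(np.arctan2(a[1],a[0])),"w",np.percentile(t,[2,98]))
    for n in("nipple","nipple_other","coupler_mouth","coupler_seat"):
        print(n,[(np.round(r["xy"],1).tolist(),round(r["conf"],2)) for r in look_for(n,c)[:4]])
    h,s,vv=cv2.split(hsv); ar=silhouettes("arbor",c)[0]["region"]; ar=cv2.dilate(ar.astype(np.uint8),np.ones((7,7)))>0
    br=((h<14)|(h>170))&(s>100)&ar
    br=cv2.morphologyEx(br.astype(np.uint8),cv2.MORPH_OPEN,np.ones((3,3)))
    v,u=np.nonzero(br)
    if c=="top":
        P=toplane(c,np.c_[u,v],45.)[:,:2].astype(np.float32); print("beam",len(P),cv2.minAreaRect(P))
        cv2.imwrite("pics/br.png",br*255)
        for z0,z1 in((40,50),(85,130)):
            m=ar&(W[...,2]>z0)&(W[...,2]<z1); print(z0,m.sum(),np.nanmean(W[m],0))
    np.save(f"im_{c}.npy",im)
im=[np.load("im_side.npy")[165:245,250:340],np.load("im_top.npy")[182:252,245:360]]
for i,x in enumerate(im): cv2.imwrite(f"pics/d{i}.png",cv2.resize(x[...,::-1],None,fx=6.8,fy=6.8,interpolation=cv2.INTER_CUBIC))
E
```

```text
side bench z 0.7736243791505331
gun net 1028 len 268.92394923905044 org [ 454.99292541 -173.52528939] -133.10852 w [-20.97740015  21.33569076]
gun col 1100 len 272.34469875646585 org [ 454.01546324 -173.35719175] -133.16154 w [-22.01129582  22.11342946]
nipple [([453.6, 282.0], 0.57), ([264.2, 166.2], 0.16)]
nipple_other [([353.8, 181.9], 0.68)]
coupler_mouth []
coupler_seat [([343.0, 328.6], 0.55)]
top bench z 2.083057314828693
gun net 838 len 253.4767093853505 org [ 451.37872313 -175.48626092] -133.14233 w [-20.36591035  19.97915649]
gun col 956 len 257.50044677147775 org [ 451.44407309 -174.3072496 ] -133.10553 w [-21.46949075  22.20435999]
nipple []
nipple_other []
coupler_mouth []
coupler_seat [([446.4, 242.5], 0.43)]
beam 1469 ((451.43438720703125, 207.31887817382812), (148.0563507080078, 198.1529083251953), 9.900355339050293)
40 1377 [450.26087296 206.28246572  46.02905085]
85 1214 [451.74255723 209.68053537 102.5445075 ]
```

View pics/d0.png

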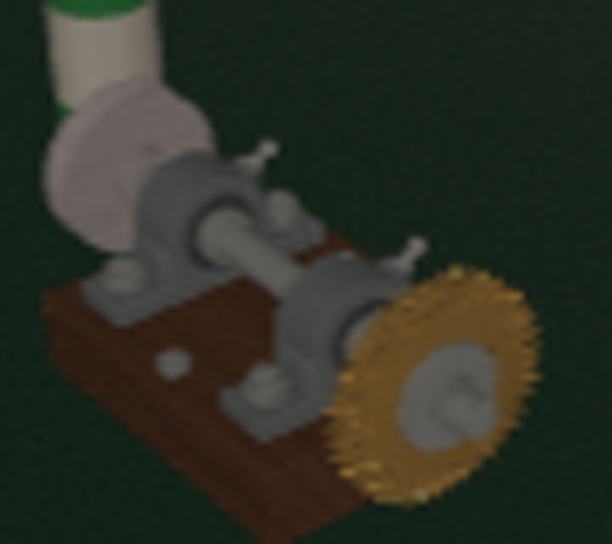

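View pics/d1.png

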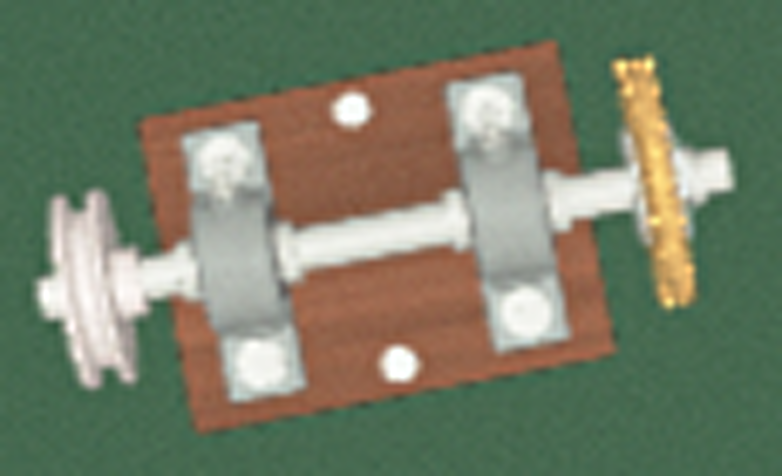

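The side crop shows the pulley-side ball head at full-image (289.0,186.6) and the other at (310.75,200.75). The top crop gives the beam rectangle cleanly as 148x198 mm at yaw 9.9°. Now I'll check the predicted nipple position and IK, then grasp.

```bash
cat >> h.py <<'E'
from scipy.spatial.transform import Rotation as Ro
yaw=np.radians(9.9); A=np.array([451.4,207.3,0]); Rz=Ro.from_euler("z",yaw).as_matrix()
NIP=A+Rz@[43.4,62,103]; NO=A+Rz@[43.4,-62,103]
NZ=Rz@[np.cos(np.pi/6),0,.5]
def rpy(x,z): # tool x, tool z
    return Ro.from_matrix(np.c_[x,np.cross(z,x),z]).as_euler("xyz")
SG=25.  # grasp ahead of gun origin
E
python3 - <<'E'
from h import *
print("NIP",NIP,proj("side",[NIP,NO]),proj("top",[NIP,NO]))
th=np.radians(-133.1); a=np.array([np.cos(th),np.sin(th),0]); G=np.array([451.4,-174.9,22])+SG*a
tz=np.array([0,0,-1.])
for sg in(1,-1):
    q=solve_ik(list(G+[0,0,-18.7]),list(rpy(sg*a,tz)))
    print(sg,"grasp",None if q is None else np.round(q,2))
    for rl in(-40,-20,0,20,40):
        z=np.cross(np.cross(-NZ,[0,0,-1]),-NZ); z/=np.linalg.norm(z)
        z=Ro.from_rotvec(NZ*np.radians(rl)).apply(z)
        for off in(0,80):
            p=NIP+NZ*(149-SG+off)+z*18.7
            q=solve_ik(list(p),list(rpy(-sg*NZ,z)))
            print(sg,rl,off,None if q is None else np.round(q,2))
E
```

```text
NIP [483.49414054 275.83850117 103.        ] [[288.88636791 186.24298361]
 [310.6779214  200.96701817]] [[276.64842215 205.93156851]
 [316.50627639 198.38662311]]
1 grasp [-0.65  0.37  1.95 -0.    0.82 -3.04]
1 -40 0 [ 0.71  0.59  1.49 -0.91  1.24 -0.44]
1 -40 80 [ 0.66  0.63  1.3  -0.89  1.3  -0.6 ]
1 -20 0 [ 0.57  0.38  1.68 -0.72  0.86 -0.66]
1 -20 80 [ 0.53  0.44  1.49 -0.64  0.95 -0.81]
1 0 0 [ 0.34  0.25  1.83 -0.16  0.55 -1.29]
1 0 80 [ 0.32  0.31  1.63 -0.12  0.69 -1.35]
1 20 0 [ 0.07  0.23  1.9   0.71  0.64 -2.27]
1 20 80 [ 0.08  0.3   1.7   0.6   0.75 -2.12]
1 40 0 [-0.15  0.36  1.89  1.06  1.   -2.75]
1 40 80 [-0.11  0.41  1.68  0.99  1.05 -2.57]
-1 grasp [-0.65  0.37  1.95 -0.    0.82  0.1 ]
-1 -40 0 [ 0.71  0.59  1.49 -0.91  1.24  2.7 ]
-1 -40 80 [ 0.66  0.63  1.3  -0.89  1.3   2.55]
-1 -20 0 [ 0.57  0.38  1.68 -0.72  0.86  2.48]
-1 -20 80 [ 0.53  0.44  1.49 -0.64  0.95  2.33]
-1 0 0 [ 0.34  0.25  1.83 -0.16  0.55  1.85]
-1 0 80 [ 0.32  0.31  1.63 -0.12  0.69  1.79]
-1 20 0 [0.07 0.23 1.9  0.71 0.64 0.87]
-1 20 80 [0.08 0.3  1.7  0.6  0.75 1.02]
-1 40 0 [-0.15  0.36  1.89  1.06  1.    0.4 ]
-1 40 80 [-0.11  0.41  1.68  0.99  1.05  0.57]
```

Predicted nipple pixels match the side view within 0.5 px, so I'm grasping now.

Run:
```python
from h import *
th=np.radians(-133.1); a=np.array([np.cos(th),np.sin(th),0]); G=np.array([451.4,-174.9,22])+SG*a
r=list(rpy(-a,np.array([0,0,-1.])))
movep([G[0],G[1],200],r)
print(move_linear([G[0],G[1],60]))
print(move_linear([G[0],G[1],4.5],feed=60,until_force=8))
move_gripper(30,110)
s=read_state(); print(s["gripper_width"],s["finger_force"],s["tcp_pos"],s["contact_force"],hold_point_z)
move_linear([G[0],G[1],250])
wait(.2); s=read_state(); print(s["gripper_width"],s["finger_force"],s["contact_force"],s["ft_torque"],s["time"])
```

```text
False
False
29.990995878707032 0.0 [ 434.31966636 -193.15271809    4.53760676] [ 0.24628955 -0.04162893 -0.22709352] -18.700000000000003
29.871245341847757 0.0 [-1.03981538 -0.56923555 -0.51934673] [-0.01792157 -0.01659352 -0.0337749 ] 8.9583
```

Run:
```python
from h import *
ims=[]
for c in("side","top"):
    im,d=grab_frame(c); 
    for n in("gun",):
        for r in silhouettes(n,c)[:2]: print(c,r["conf"],r["xy"],r["region"].sum())
    ims.append(im[:, 200:520] if c=="side" else im[100:300,330:530])
cv2.imwrite("pics/e.png",np.hstack([cv2.resize(x[...,::-1],(400,500) if i==0 else (400,400)) if i==0 else cv2.copyMakeBorder(cv2.resize(x[...,::-1],(400,400)),0,100,0,0,0) for i,x in enumerate(ims)]))
```

```text
side 0.59 [351.0, 297.5] 1022
top 0.75 [416.9, 210.5] 668
```

View pics/e.png

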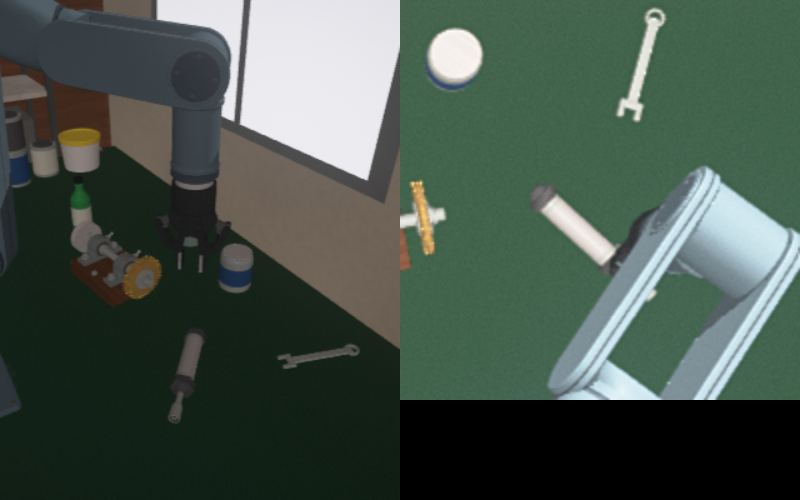

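Run:
```python
from h import *
s=read_state(); print(s["tcp_pos"],s["eef_rot"],s["gripper_width"],s["time"])
t=np.array(s["tcp_pos"]); R=Ro.from_euler("xyz",s["eef_rot"]).as_matrix(); print(R.round(2).tolist())
print(proj("side",[t,t+R[:,1]*15,t-R[:,1]*15,t-R[:,2]*18.7]))
print(proj("side",[[434,-193,22],[451,-175,22]]),proj("top",[[434,-193,22],[451,-175,22]]))
for c in("side","top"):
    im,d=grab_frame(c); W=cloud(c,d); g=silhouettes("gun",c)[0]["region"]
    print(np.nanpercentile(W[g],[1,50,99],axis=0).round())
    if c=="side":
        x=im[180:350,300:420]
        cv2.imwrite("pics/f.png",cv2.resize(x[...,::-1],None,fx=3.5,fy=3.5,interpolation=cv2.INTER_CUBIC))
        print(W[205:222:3,338:366:3].round().tolist()[3:])
```

```text
[ 434.27688271 -193.12463148  249.86487926] [-3.14133280e+00  3.06867081e-05  8.18522873e-01] 30.01748545218598 9.1583
[[0.68, 0.73, -0.0], [0.73, -0.68, 0.0], [-0.0, -0.0, -1.0]]
[[351.47374146 225.24200021]
 [357.81822275 226.10978277]
 [345.17100863 224.3799279 ]
 [351.72831988 218.69476392]]
[[348.67748377 294.82478975]
 [350.41455088 288.22826466]] [[424.59811854 219.92221789]
 [418.86656348 214.71767884]]
[[ 343. -292.    1.]
 [ 427. -210.   36.]
 [ 520. -113.   46.]]
[[[623.0, 175.0, -2.0], [630.0, 165.0, 2.0], [415.0, -190.0, 287.0], [649.0, 155.0, 2.0], [658.0, 149.0, 1.0], [669.0, 146.0, -1.0], [677.0, 139.0, 1.0], [440.0, -213.0, 292.0], [448.0, -213.0, 289.0], [705.0, 123.0, 1.0]], [[611.0, 154.0, 2.0], [621.0, 151.0, 0.0], [629.0, 144.0, 2.0], [637.0, 137.0, 3.0], [651.0, 138.0, -2.0], [657.0, 128.0, 2.0], [667.0, 124.0, 1.0], [441.0, -212.0, 282.0], [685.0, 114.0, 0.0], [695.0, 109.0, 0.0]], [[601.0, 138.0, 3.0], [611.0, 133.0, 2.0], [619.0, 128.0, 2.0], [629.0, 123.0, 2.0], [637.0, 116.0, 3.0], [646.0, 112.0, 3.0], [655.0, 106.0, 3.0], [665.0, 103.0, 2.0], [677.0, 101.0, -2.0], [682.0, 91.0, 2.0]]]
[[ 392. -229.   -1.]
 [ 457. -163.   39.]
 [ 519. -101.   52.]]
```

View pics/f.png

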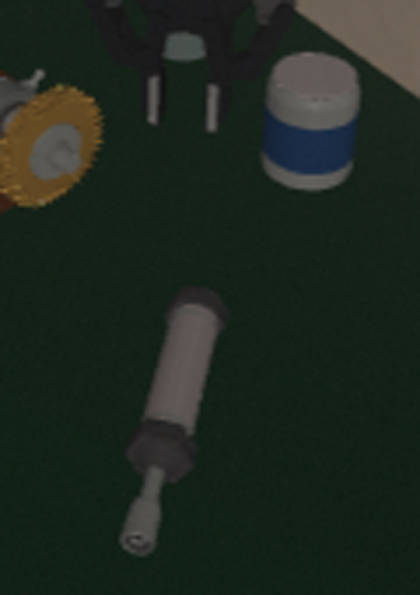

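The fingertips show at (343.5,215) and (360.5,217), but the reported TCP projects to (351.5,225). So the real fingertips sit about 27 mm behind the stated TCP. The fingers closed over the top of the barrel and the gun has not moved. I'll retry lower, with a force guard, and measure the axis offset from the grasp.

Run:
```python
from h import *
s=read_state(); t=s["tcp_pos"]; x,y=434.3,-193.1
move_gripper(75)
move_linear([x,y,45],feed=250)
print(move_linear([x,y,-18.5],feed=60,until_force=8), read_state()["tcp_pos"],read_state()["contact_force"])
move_gripper(30,110)
s=read_state(); print(s["gripper_width"],s["finger_force"],s["tcp_pos"],s["contact_force"],s["time"])
if s["gripper_width"]>34:
    move_linear([x,y,160],feed=120); wait(.2)
    s=read_state(); print(s["gripper_width"],s["finger_force"],s["contact_force"],s["time"])
```

```text
False [ 434.60171754 -193.33631744  -18.16547142] [ 0.5357033  -1.20044246 -0.17836421]
35.38967171650545 108.69051933288574 [ 434.3781934  -193.15736424  -17.59944911] [-2.8236093   1.59214795  9.28262794] 12.4833
34.959727191821045 110.21472573280334 [-0.12550588  0.64358585 -6.55246384] 14.325
```

Gripped. Next I move to a stand-off on the nipple axis and look.

```bash
cat >> h.py <<'E'
HZ=-40.  # gun axis in tool frame z
def pose(off, lat=np.zeros(3), dirx=None):
    g=-NZ if dirx is None else dirx      # gun x
    z=np.array([0,0,-1.])-g*np.dot([0,0,-1.],g); z/=np.linalg.norm(z)
    return list(NIP+NZ*off+lat-g*(149-SG)-z*HZ), list(rpy(-g,z))
E
python3 - <<'E'
from h import *
p,r=pose(45)
t=read_state()["tcp_pos"]; move_linear([t[0],t[1],300],feed=250)
movep([p[0],p[1],p[2]+110],r)
move_linear(p,feed=200); wait(.2)
s=read_state(); print(p,s["tcp_pos"],s["gripper_width"],s["time"])
C=NIP+NZ*45
pts=[C, C-NZ*9, NIP]  # seat, mouth, ball
for c in("side","top"):
    im,d=grab_frame(c); np.save(f"{c}2.npy",im); np.save(f"{c}2d.npy",d); print(c,proj(c,pts).round(1).tolist())
    for n in("gun","coupler_mouth"):
        for q in silhouettes(n,c)[:2]: print(n,q["conf"],q["xy"],q["region"].sum()); np.save(f"{n}_{c}2.npy",q["region"])
a=np.load("side2.npy")[120:230,250:400];b=np.load("top2.npy")[130:240,200:350]
cv2.imwrite("pics/g.png",np.vstack([cv2.resize(x[...,::-1],None,fx=2.7,fy=2.7,interpolation=cv2.INTER_CUBIC) for x in(a,b)]))
E
```

```text
[np.float64(647.375246691285), np.float64(304.44033285441986), np.float64(152.85898384862244)] [648.70146936 304.80815446 155.47667386] 34.99561985469038 17.85
side [[297.7, 177.1], [295.9, 178.9], [288.9, 186.2]]
gun 0.97 [319.4, 155.1] 590
coupler_mouth 0.71 [284.7, 212.0] 2881
coupler_mouth 0.38 [305.8, 175.9] 81
top [[273.7, 193.0], [274.3, 195.6], [276.6, 205.9]]
gun 0.97 [261.9, 131.1] 547
```

View pics/g.png

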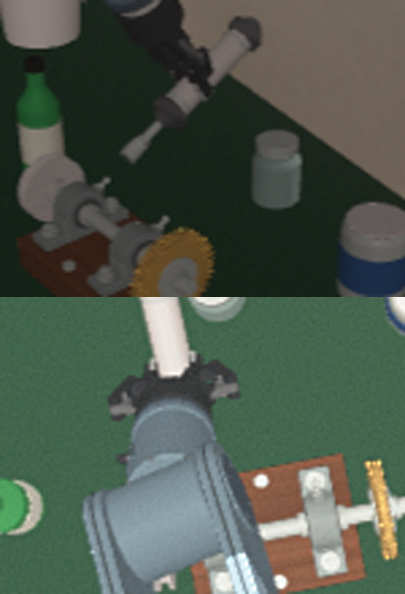

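The side view (upper half) shows the coupler mouth at about full-image (297,178), close to the predicted (296,179), and the tilt looks right. In the top view the arm hides the coupler, and only the barrel's rear shows at about (262,140). I'll quantify the axis offset in both views and check whether the arm has settled.

Run:
```python
from h import *
s=read_state(); p,r=pose(45); print(np.array(s["tcp_pos"])-p, (Ro.from_euler("xyz",s["eef_rot"]).inv()*Ro.from_euler("xyz",r)).as_rotvec(), s["contact_force"],s["time"])
T=Ro.from_euler("xyz",s["eef_rot"]); t=np.array(s["tcp_pos"])
gx=-T.as_matrix()[:,0]; o=t+T.apply([0,0,HZ])-gx*SG   # expected gun origin
print("gx",gx,-NZ,"seat expected rel. ball", o+149*gx-NIP)
ss=np.array([-96,-83,-65,-20,65,83,130,158])
for c in("side","top"):
    P=proj(c,o+ss[:,None]*gx); m=np.load(f"gun_{c}2.npy"); im=np.load(f"{c}2.npy")
    v,u=np.nonzero(m); e=P[-1]-P[0]; e/=np.linalg.norm(e); n=np.array([-e[1],e[0]])
    q=np.c_[u,v]-P[0]; S=q@e; t_=q@n; mm=np.linalg.norm(P[-1]-P[0])
    print(c,"expected s px",((P-P[0])@e).round(1),"mask s",S.min(),S.max())
    for lo in np.arange(np.floor(S.min()),S.max(),4):
        k=(S>=lo)&(S<lo+4)
        if k.sum()>3: print(round(lo),k.sum(),"mid",round((t_[k].min()+t_[k].max())/2,2),"w",round(np.ptp(t_[k]),1),end="; ")
    print()
```

```text
[0.06502581 0.09788412 0.39585159] [-1.20826702e-04 -5.25332876e-04  4.69405008e-05] [ 0.76439358  0.71361551 -6.35766785] 18.15
gx [-0.85286276 -0.148896   -0.50045488] [-0.8531297  -0.14889497 -0.5       ] seat expected rel. ball [38.47186989  6.79014022 22.82893428]
side expected s px [ 0.   3.4  8.2 20.1 43.2 48.1 61.1 69. ] mask s -1.691264097932882 67.70788446354157
-2 38 mid 0.89 w 10.6; 2 47 mid -0.1 w 12.7; 6 50 mid -0.07 w 12.7; 10 42 mid 0.01 w 9.9; 14 36 mid -0.23 w 9.2; 18 35 mid -0.52 w 9.9; 22 19 mid -3.6 w 5.0; 30 26 mid -0.21 w 9.9; 34 47 mid -0.16 w 11.4; 38 48 mid -0.06 w 12.7; 42 63 mid 0.01 w 14.2; 46 41 mid 0.06 w 12.7; 50 17 mid -0.22 w 5.0; 54 17 mid -0.08 w 3.5; 58 24 mid -0.36 w 5.7; 62 25 mid -0.3 w 5.7; 66 12 mid -0.24 w 5.7; 
top expected s px [ 0.   4.5 10.7 25.8 53.3 58.9 73.3 81.7] mask s -0.6038307563629169 42.7946189195939
-1 34 mid 0.39 w 10.4; 3 65 mid 0.2 w 16.5; 7 66 mid 0.05 w 17.2; 11 55 mid -0.02 w 13.3; 15 50 mid 0.4 w 12.4; 19 51 mid 0.32 w 12.4; 23 49 mid 0.25 w 11.9; 27 47 mid 0.29 w 11.7; 31 47 mid 0.22 w 11.7; 35 49 mid 0.52 w 11.8; 39 34 mid 1.42 w 9.4;
```

The held gun matches the model within about 0.3 px in both views, so I'm pushing on in small steps with force read-outs.

Run:
```python
from h import *
p,r=pose(12); move_linear(p,feed=100); wait(.3)
f0=np.array(read_state()["contact_force"]); print(f0)
for off in(8,5,2,0,-2,-4,-7,-10):
    p,r=pose(off); move_linear(p,feed=25); wait(.15); s=read_state(); f=np.array(s["contact_force"])-f0
    e=(np.array(s["tcp_pos"])-p)
    print(off,"along",round(f@NZ,1),"lat",(f-NZ*(f@NZ)).round(1),"err",round(e@NZ,1),(e-NZ*(e@NZ)).round(1),np.array(s["ft_torque"]).round(2),round(s["time"],1))
    if abs(f@NZ)>30: break
```

```text
[ 0.14297049 -0.41617052 -6.3801625 ]
8 along 0.3 lat [-0.3  0.8  0.3] err 0.0 [-0.  0.  0.] [-0.16  0.76 -0.03] 19.4
5 along 4.0 lat [ 0.4 -2.5  0.1] err 0.8 [-0.  -0.3  0.2] [-0.87  0.1   0.11] 19.8
2 along -3.3 lat [-0.  -2.9  0.9] err -2.6 [ 0.4 -0.2 -0.5] [-0.93  1.33  0.12] 20.2
0 along -2.4 lat [-0.2 -3.8  1.5] err -0.6 [ 0.1 -0.1 -0.1] [-1.03  1.15  0.16] 20.6
-2 along 1.1 lat [ 0.3 -4.   0.6] err 1.0 [-0.1 -0.   0.2] [-1.04  0.57  0.12] 21.0
-4 along 3.2 lat [-0.3 -4.1  1.8] err 2.7 [-0.3  0.   0.5] [-1.04  0.1   0.13] 21.4
-7 along 8.3 lat [ 0.3 -4.6  0.8] err 5.8 [-0.7  0.2  1.1] [-0.97 -0.6   0.12] 21.8
-10 along 10.8 lat [ 0.8 -5.2  0.3] err 8.1 [-0.9  0.2  1.5] [-1.03 -1.09  0.19] 22.3
```

```bash
cat >> h.py <<'E'
F0=np.array([0.14,-0.42,-6.38])
def rep(off,lat=np.zeros(3)):
    p,r=pose(off,lat); q=pose(0)[0]; s=read_state(); f=np.array(s["contact_force"])-F0; e=np.array(s["tcp_pos"])-q
    print(off,"along",round(f@NZ,1),"lat",(f-NZ*(f@NZ)).round(1),"actual off",round(e@NZ,1),(e-NZ*(e@NZ)).round(1),"tilt",np.degrees(np.arccos(Ro.from_euler("xyz",s["eef_rot"]).as_matrix()[:,0]@NZ)).round(2),s["gripper_width"],round(s["time"],2),flush=True)
E
python3 - <<'E'
from h import *
rep(-10); wait(.5); rep(-10)
l=np.array([0,-2.,0])
p,r=pose(-10,l); move_linear(p,r,feed=20); wait(.3); rep(-10,l)
for off in(-14,-18): p,r=pose(off,l); move_linear(p,r,feed=30); wait(.3); rep(off,l)
E
```

```text
-10 along 10.8 lat [ 0.8 -5.2  0.3] actual off -1.9 [-0.9  0.2  1.5] tilt 0.78 34.929884011072694 22.26
-10 along 11.0 lat [ 0.7 -5.8  0.5] actual off -1.9 [-0.9  0.2  1.6] tilt 0.78 34.87900701769054 22.76
-10 along 11.0 lat [ 0.2 -2.5  0.5] actual off -2.0 [-0.9 -0.9  1.8] tilt 0.83 34.88736297032953 23.31
-14 along 12.7 lat [-0.3 -1.9  1.2] actual off -5.0 [-1.  -0.9  2. ] tilt 0.92 34.58546164604616 23.89
-18 along 14.4 lat [ 0.1 -2.9  0.7] actual off -8.1 [-1.1 -0.8  2.1] tilt 1.01 34.94500699457184 24.48
```

Run:
```python
from h import *
l=np.array([0,-3.,0])
for off in(-21,-23.5,-26): p,r=pose(off,l); move_linear(p,r,feed=30); wait(.3); rep(off,l)
for c in("side",):
    im,d=grab_frame(c); a=im[120:230,250:400]
    cv2.imwrite("pics/k.png",cv2.resize(a[...,::-1],None,fx=5,fy=5,interpolation=cv2.INTER_CUBIC))
m=silhouettes("gun","side")[0]["region"]; np.save("gs3.npy",m)
```

```text
-21 along 14.6 lat [-0.2 -0.9  0.6] actual off -10.4 [-1.1 -1.4  2.4] tilt 1.1 34.405465420034155 25.03
-23.5 along 15.0 lat [-0.3 -1.1  0.9] actual off -12.4 [-1.2 -1.4  2.5] tilt 1.15 34.53393268634986 25.58
-26 along 15.8 lat [ 0.  -1.7  0.4] actual off -14.3 [-1.3 -1.3  2.5] tilt 1.21 34.787608643499574 26.13
```

View pics/k.png

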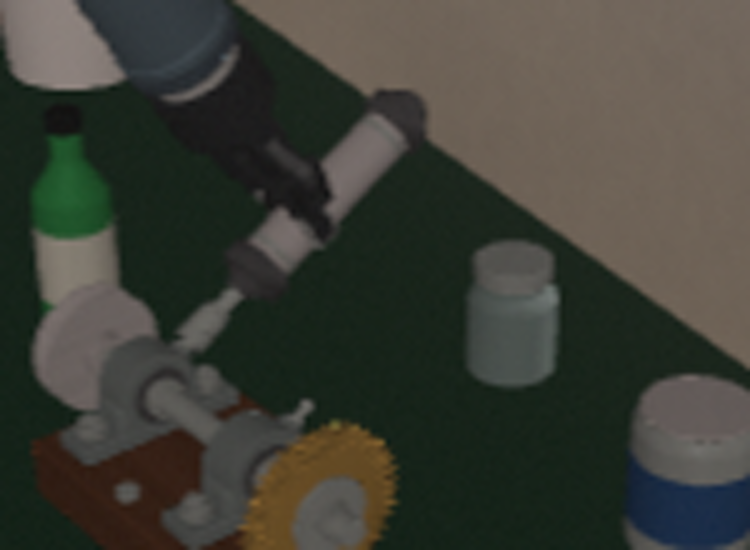

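Run:
```python
from h import *
s=read_state(); T=Ro.from_euler("xyz",s["eef_rot"]); t=np.array(s["tcp_pos"])
gx=-T.as_matrix()[:,0]; o=t+T.apply([0,0,HZ])-gx*SG
ss=np.array([-96,-83,-65,65,83,158])
P=proj("side",o+ss[:,None]*gx); e=P[-1]-P[0]; L=np.linalg.norm(e); e/=L; n=np.array([-e[1],e[0]])
m=np.load("gs3.npy"); v,u=np.nonzero(m); q=np.c_[u,v]-P[0]; S=q@e; t_=q@n
print("exp",((P-P[0])@e).round(1),"ball",(proj("side",NIP)[0]-P[0])@e,"mask",S.min(),S.max(), "mm/px",254/L, "implied plunger", 149-(NIP-o)@gx, np.linalg.norm(np.cross(NIP-o,gx)))
for lo in np.arange(np.floor(S.min()),S.max(),3):
    k=(S>=lo)&(S<lo+3)
    if k.sum()>3: print(round(lo),"mid",round((t_[k].min()+t_[k].max())/2,2),"w",round(np.ptp(t_[k]),1),end="; ")
```

```text
exp [ 0.   3.5  8.4 44.2 49.2 70.5] ball 63.71429997640491 mask -0.2400852911589282 66.33450520535244 mm/px 3.6004498486861976 implied plunger 15.056278867285414 1.227838333940896
-1 mid -0.92 w 7.8; 2 mid -0.12 w 12.0; 5 mid -0.39 w 12.8; 8 mid -0.29 w 11.4; 11 mid 0.17 w 10.7; 14 mid -0.1 w 11.4; 17 mid -0.36 w 12.0; 20 mid -0.63 w 11.3; 23 mid -1.58 w 7.7; 26 mid -3.61 w 2.1; 32 mid 0.22 w 9.2; 35 mid -0.41 w 10.7; 38 mid -0.32 w 10.7; 41 mid -0.2 w 12.0; 44 mid -0.1 w 13.5; 47 mid -0.05 w 13.5; 50 mid -0.66 w 6.4; 53 mid -0.12 w 4.2; 56 mid -0.39 w 5.0; 59 mid 0.05 w 5.8; 62 mid -0.2 w 6.4; 65 mid 0.22 w 4.2;
```

All three estimates (force 14.5 mm, kinematics 15.1 mm, image about 15 mm) put the plunger near 15 mm. I'll push about 2 mm further for margin, check and hand in.

Run:
```python
from h import *
l=np.array([0,-3.8,0])
for off in(-27.5,-29.3): p,r=pose(off,l); move_linear(p,r,feed=20); wait(.5); rep(off,l)
wait(.5); rep(off,l); s=read_state(); print(s["finger_force"],np.abs(s["dq"]).max())
print(job_done())
```

```text
-27.5 along 16.6 lat [-0.2 -0.8  0.6] actual off -15.5 [-1.2 -1.9  2.7] tilt 1.25 34.979899297530636 26.98
-29.3 along 17.4 lat [-0.2 -0.6  0.5] actual off -16.8 [-1.3 -1.9  2.8] tilt 1.29 34.8961979995604 27.73
-29.3 along 16.7 lat [-0.2 -0.1  0.4] actual off -16.8 [-1.3 -1.9  2.7] tilt 1.29 34.56188973364361 28.23
110.45801639556885 0.0017662305635840006
the job is handed in; nothing more can be done
None
```

I handed the job in at about 28 s with the coupler snapped onto the pulley-side nipple, the plunger held about 17 of 20 mm in (17 N along the nipple), and the gun gripped at 110 N and at rest. The hand-in returned no verdict, and the 17 mm is estimated from the push force and arm position.

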